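# Set the overload stop of a bench force lever

### The job

Hang the test weight by its stirrup on the flat hook of the force lever and let go of it, so that the lever is loaded. Then turn the knurled stop screw clockwise (seen from above) until it seats, and back it off a quarter turn. Finish while still gripping the stop screw, with the weight hanging free; leave the other things on the bench where they stand.

Things in the scene. Friction and masses are not known exactly. Their poses are not given: they have to be found in the camera images.
- force_lever: Force lever, fixed: grey base plate 100 x 200 x 12 mm (y -60 to 140 mm), column, rigid 16 mm square steel beam along its y (y -70 to 95, top at z 133 mm), a flat hook beyond the beam's -y end, a stop screw with a round knurled knob on an arm over its +y end (arm 30 mm wide, y 50 to 132, top at z 160 mm). The beam does not visibly move. Origin: on the worktop under the column, z up.
- hook_seat (a point): Middle of the flat hook's upper face, at (0, -98, 120) mm in the lever's frame, axes as the lever's. The hook is a strip 14 mm wide (x), 6 mm thick, from y -70 to -130 mm; at its free -y end a lip 5 mm thick rises to z 132 mm. The stirrup's top bar is to lie across it, along the lever's x. Nothing fixed stands under it.
- knob_grip (a point): On the vertical axis of the stop screw's knob, the height to grip: at (0, 70, 186) mm in the lever's frame. The steel knob is a cylinder 32 mm across from z 168 to 198 mm; 8 mm of free height between it and the arm (a bush 22 mm across in the middle). Grip it from above in any yaw. It stays at its height while it turns; a thin pin under it goes up and down.
- stop_knob (a joint): Angle of the stop screw, rad: 0 = seated (firm stop); grows as it is unscrewed, counter-clockwise seen from above; starts between 1.2 and 2.6, can go to 4.2. Stays where it is left (friction 0.06 N m). The pin below rises 1.3 mm per rad. A dark line on the knob's top points from the axis to the lever's -x at 0 and turns with it.
- test_weight: Loose steel weight, 0.22 to 0.42 kg: cylinder 54 mm across, 40 high; on it a stirrup of 6 mm round bar in its x-z plane (uprights at x -22 and 22 mm, top bar along x, its centre 95 mm above the underside; opening 38 wide, 52 high); on top a square grip stem 14 x 14 mm, 98 to 139 mm above the underside. Origin: centre of the underside, z up; 92 mm below hook_seat when hung.
- stem_grip (a point): On the test weight's axis, in the square stem, 123 mm above its underside: the point to grip from above. The stem's faces look along the weight's x and y.
- plain_weight: Loose plain steel weight without a stirrup, 54 mm across, 80 mm high with a round knob on top; not to be moved. It and the test weight stand in either of two places. Origin: centre of the underside.
- petri_1: Closed petri dish, 90 mm across, 18 mm high; loose, not to be moved. Origin: centre of the underside.
- beaker_100: Empty glass beaker, 54 mm across, 67 mm high; loose, not to be moved. Origin: centre of the underside.
- bench_timer: White bench timer, 65 x 47 x 69 mm; loose, not to be moved. Origin: centre of the underside.
Not all that is in view belongs to the job. Leave any brown or red look-alike of the test_weight alone.

How it is judged:
By the outcome, as a careful person would: the job done as asked, in the order asked, and still so for the second after the job is handed in, while the arm keeps its last pose, push and grip.
It also fails if it takes over 72 s, if anything falls off the work surface, if the arm or the gripper's body presses on something with over 40 N, if the wrist force passes 120 N, or if a joint passes its speed limit or range.

### The arm

A 6-joint arm with a two-finger parallel gripper is mounted at the origin on a cart in front of the work surface, level with it; the furniture and walls round the work are solid. World frame = base frame: x ahead of the robot, y to its left, z up, the work surface at z = 0. Lengths are in m, angles in degrees, forces in N, time in s.
With the tool pointing down it reaches from about 0.3 to 0.775 m from the base axis. Payload 14.6 kg.
Tool frame: the origin (TCP) lies on the centre line of the jaws, within the pads' length; the fingertips stand 8 mm ahead of it and the grasp point (between the pads) lies 11 mm behind it (nose_length is the distance from the TCP to the fingertips, in m); z points along the fingers, x is the direction in which the jaws open and shut, and the axes are right-handed (so a half turn about z gives the same grasp; the last joint's range is limited). The gripper opens to 85 mm and grips with 20 to 120 N. Pads are 22 mm wide; open, the fingers measure 114 mm over their backs; the gripper's body (76 mm by 85 mm) begins 54 mm behind the grasp point. The pads swing forward as they close: fully open they stand 13 mm farther back than shut.
Start: joints at [70.726, 17.183, 87.147, -0, 75.671, -3.816], TCP at [0.147, 0.53, 0.204] pointing down, gripper open.
Joint ranges: [-173.82, 173.82], [-45.26, 126.66], [13.44, 144.39], [-59.66, 239.66], [0, 175.72], [-146.38, 146.38]. Speed limits (degrees/s): [127.2, 127.2, 147.25, 180, 180, 180].

### API

Orientations are given as [roll, pitch, yaw] about the fixed x, y, z axes, in that order (R = Rz(yaw) Ry(pitch) Rx(roll)).
In Python, from workcell import * gives the robot as it stands.
- The arm moves only by the tool send_rows, never from a script. Its argument "plan" is text: rows parted by semicolons, each of 7 numbers parted by spaces: the shift along the tool's x, y, z in mm, then the turn, a rotation vector about the tool's x, y, z in degrees, then the finger opening in mm, from 0 to 85.4. A call has 1 to 12 rows; each row shifts and turns the commanded pose from where the row before left it, along the tool's axes as they then stand; what a row does not reach is not made up. A row lasts 1/10 s, in which the tool goes at most 50 mm and 8.59 degrees, less where a joint would pass 70% of its speed; a pose out of reach is approached as far as the arm can. A call is refused whole if a number of a shift passes 50 or a number of a turn 8.59, either way. A call with a gripper value outside its range is refused whole. The fingers move at their own pace and stop on an object; "force" is the grip in N (left out, the last holds). Time passes only in rows, so rows that do not move let the fingers close. It gives the time, the measured TCP pose, the force and the opening at its end, in the units of the state.
- read_state(): the state, without advancing time (a new reading comes with each control period).
- camera(name): name is "side" or "top" or "wrist"; returns the picture (480x640x3 uint8, blue, green, red); there is no depth.
- camera_info(name): a dict with "fx", "fy", "cx", "cy" (pixels), "T" (4x4, takes a point from camera to world coordinates). Camera axes: x right, y down, z forward; pixel columns grow to the right and rows downward; lengths in m; the calibration is good to about 2 mm. A picture is of the moment at which its call begins: read the wrist's pose just before it. camera_info takes no time and is no camera call; for the wrist camera it gives the pose at the moment of the call.
- sign_off(): hands the job in, once; it reports no verdict.
The state is a dict: "clock": time; "q": joint angles; "qvel": joint speeds; "tau": joint torques, N m; "eef_pos": TCP position; "ee_rot": TCP orientation; "contact_force": force on the tool from outside, world axes, zero at the start; "moment": the same for the moment, N m; "finger_gap": opening from 0.0 (shut) to 1.0 (fully open).
Only numpy, scipy, OpenCV 4.12 (cv2) and the standard library are available. Lean on these libraries where they do the work, as an engineer would, in place of code of your own. Each camera call takes 0.05 s, during which the arm holds its last target.

## Working session

There is one attempt and no reset: what is moved stays moved. The work goes in short steps, Python scripts to look and compute and a tool call to move; the robot and the scene stay as the last step left them, time stands still between calls to the robot, and variables do not carry over. Pictures are saved under pics/ and viewed, and the job is handed in when it is done.

Besides the shell and the picture viewer there is one more tool, called in YAML: its name, and indented under it one key for each argument. send_rows: Moves the arm, as the interface text tells. Its arguments: {"type":"object","properties":{"plan":{"type":"string"},"force":{"type":"number"}},"required":["plan"]}

```bash
ls; mkdir -p pics; python3 - <<'E'
from workcell import *
import cv2
s=read_state();print(s)
for n in ("side","top","wrist"):
    i=camera_info(n);print(n,i)
    cv2.imwrite(f"pics/{n}0.png",camera(n))
E
```

```text
pics
{'clock': 0.0, 'q': array([ 7.07281170e+01,  1.72174822e+01,  8.71818495e+01,  2.14486022e-03,
        7.56712286e+01, -3.81576007e+00]), 'qvel': array([-0.00980469, -0.00387429,  0.00436695, -0.03582549,  0.11488693,
       -0.00101421]), 'tau': array([-6.05625082e-04, -5.43497658e+01, -3.61800635e+01, -1.01014682e-04,
        3.94122457e-03,  5.22707552e-06]), 'eef_pos': array([0.14647455, 0.52984634, 0.20359216]), 'ee_rot': array([-1.79993231e+02,  7.02655513e-02,  7.45433491e+01]), 'contact_force': array([ 0.71405033,  0.30352306, -0.47628746]), 'moment': array([-0.01064517,  0.01352188,  0.05291398]), 'finger_gap': 1.0001707698246385}
side {'fx': 487.78291232872164, 'fy': 487.78291232872164, 'cx': 324.63575748835615, 'cy': 236.94973786507754, 'T': array([[-0.96422717, -0.18368316,  0.19111898,  0.39316538],
       [-0.26457637,  0.62258735, -0.73646747,  0.70128144],
       [ 0.01628842, -0.76068751, -0.64891386,  0.77463337],
       [ 0.        ,  0.        ,  0.        ,  1.        ]])}
top {'fx': 530.0129006254983, 'fy': 530.0129006254983, 'cx': 315.9378949797568, 'cy': 232.8699529087167, 'T': array([[ 0.01460277, -0.98776891,  0.15523959,  0.37798502],
       [-0.99987129, -0.01545722, -0.00429839, -0.02721996],
       [ 0.00664539, -0.15515684, -0.9878675 ,  1.43480811],
       [ 0.        ,  0.        ,  0.        ,  1.        ]])}
wrist {'fx': 375.73912606964944, 'fy': 375.73912606964944, 'cx': 322.98620389427725, 'cy': 245.029524786796, 'T': array([[ 0.26698316,  0.92554314,  0.26849559,  0.07786679],
       [ 0.9636991 , -0.25583083, -0.07638472,  0.54901839],
       [-0.00200791,  0.27914239, -0.96024762,  0.37389331],
       [ 0.        ,  0.        ,  0.        ,  1.        ]])}
```

View pics/side0.png

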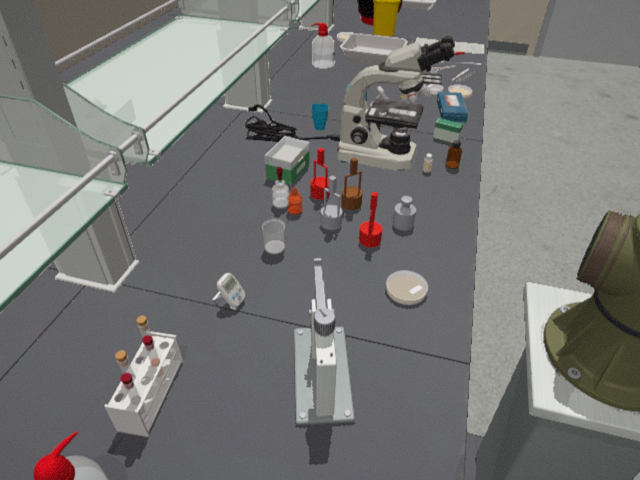

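View pics/top0.png

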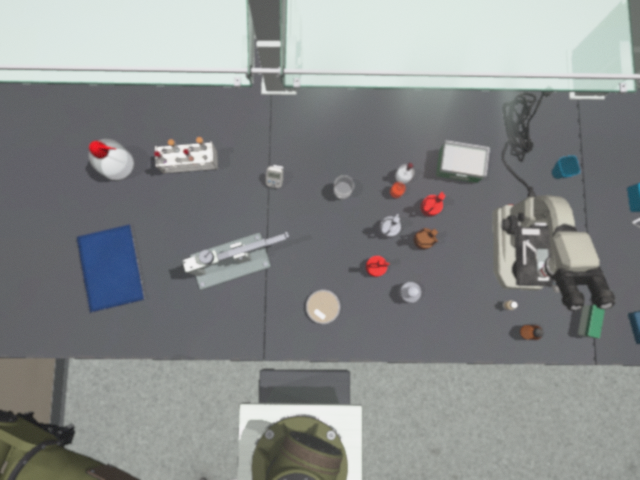

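View pics/wrist0.png

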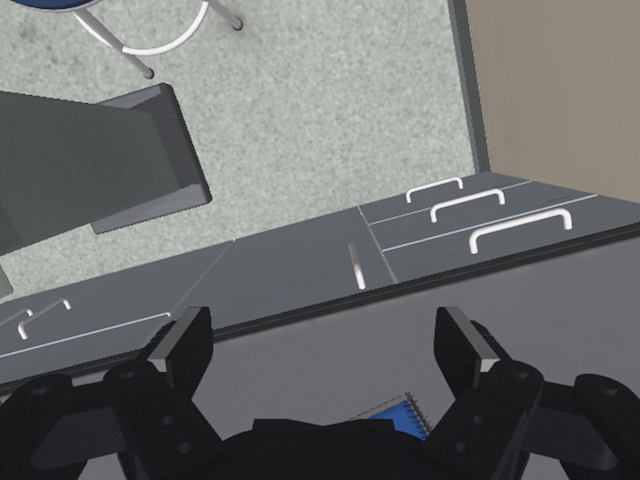

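Side view: the grey stirrup weight is at (331,215). The look-alikes are red at (370,235) and (320,187), and brown at (352,195). The plain weight is at (404,215). The grey one with the stirrup and square stem fits the description; I'll confirm it in enlarged crops.

```bash
python3 - <<'E'
import cv2,numpy as np
a=cv2.imread("pics/side0.png");b=cv2.imread("pics/top0.png")
A=cv2.resize(a[140:280,250:430],None,fx=4,fy=4,interpolation=cv2.INTER_CUBIC)
cv2.imwrite("pics/c1.png",A)
cv2.imwrite("pics/c2.png",cv2.resize(b[150:310,320:460],None,fx=3.7,fy=3.7,interpolation=cv2.INTER_CUBIC))
cv2.imwrite("pics/c3.png",cv2.resize(a[250:430,270:370],None,fx=3.3,fy=3.3,interpolation=cv2.INTER_CUBIC))
cv2.imwrite("pics/c4.png",cv2.resize(b[220:300,170:300],None,fx=6,fy=6,interpolation=cv2.INTER_CUBIC))
E
```

```text
(no output)
```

View pics/c1.png

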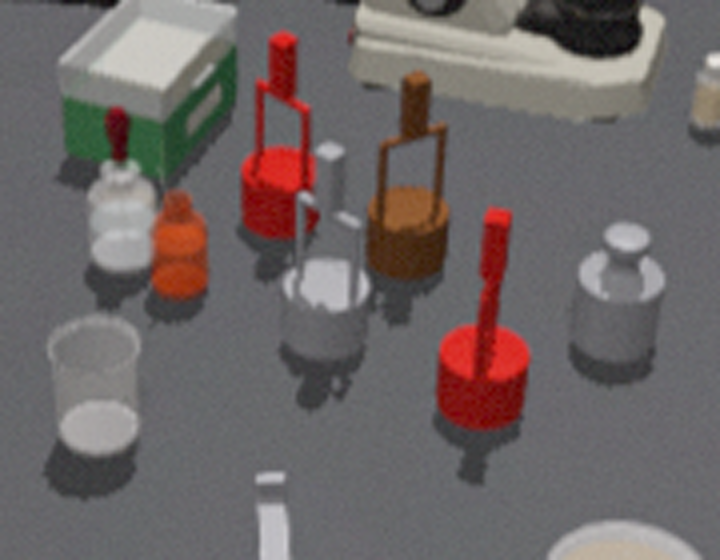

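View pics/c2.png

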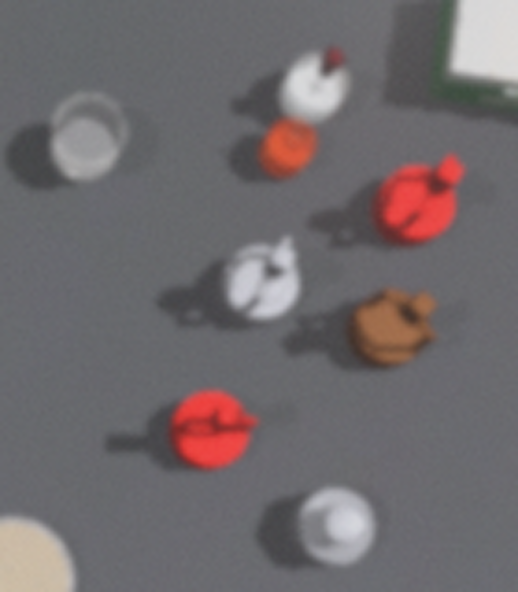

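View pics/c3.png

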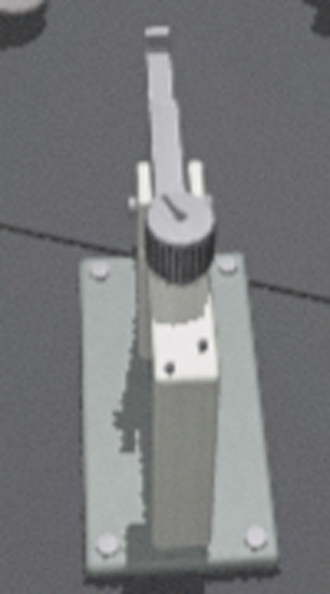

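View pics/c4.png

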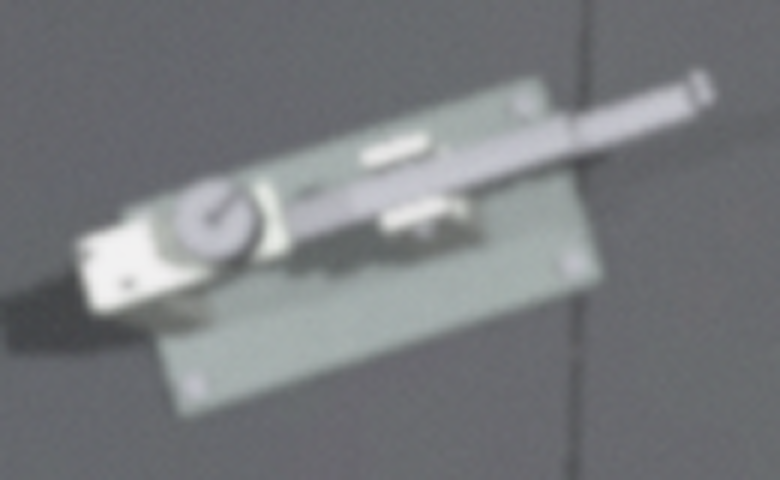

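```bash
cat > h.py <<'E'
from workcell import *
import numpy as np,cv2
def ray(i,u,v):
    d=np.array([(u-i["cx"])/i["fx"],(v-i["cy"])/i["fy"],1.]);T=i["T"];return T[:3,3],T[:3,:3]@d
def onz(i,u,v,z):
    o,d=ray(i,u,v);return o+d*(z-o[2])/d[2]
def two(i1,p1,i2,p2):
    o1,d1=ray(i1,*p1);o2,d2=ray(i2,*p2)
    A=np.c_[d1,-d2];t=np.linalg.lstsq(A,o2-o1,rcond=None)[0]
    a=o1+d1*t[0];b=o2+d2*t[1];return (a+b)/2,np.linalg.norm(a-b)
def pix(i,P):
    T=i["T"];c=T[:3,:3].T@(np.asarray(P)-T[:3,3]);return i["fx"]*c[0]/c[2]+i["cx"],i["fy"]*c[1]/c[2]+i["cy"]
E
python3 - <<'E'
from h import *
np.set_printoptions(precision=4,suppress=True)
S=camera_info("side");T=camera_info("top")
for n,s,t,z in (("knob",(324.5,314.5),(205.5,257),.198),("lip",(317.9,260),(287.2,234.7),.132),("stem",(332.75,177.5),(397.6,215.7),.139)):
    print(n,two(S,s,T,t),onz(S,*s,z),onz(T,*t,z))
for p in ((260,233.3),(270.8,265.8),(200.5,289.2)): print("topplate",onz(T,*p,.012))
for p in ((294.8,329.4),(343.6,327.9),(353.3,420.3),(296.7,422.1)): print("sideplate",onz(S,*p,.012))
for p in ((326.3,190),(339.3,195.5)): print("bar",onz(S,*p,.095))
o=onz(S,324.8,314.8,.198)
for p in ((182,215),(165,196)): print("line side",onz(S,p[0]/3.3+270,p[1]/3.3+250,.198))
for p in ((208,220),(240,186)): print("line top",onz(T,p[0]/6+170,p[1]/6+220,.198))
E
```

```text
knob (array([0.5126, 0.2251, 0.1995]), np.float64(0.0033709606318752883)) [0.5146 0.2239 0.198 ] [0.5111 0.2252 0.198 ]
lip (array([0.5775, 0.0386, 0.1292]), np.float64(0.00016209634448308927)) [0.5768 0.0415 0.132 ] [0.577  0.0385 0.132 ]
stem (array([ 0.6242, -0.2363,  0.1368]), np.float64(0.00856874863592919)) [ 0.6189 -0.2326  0.139 ] [ 0.6281 -0.2356  0.139 ]
topplate [0.598  0.1184 0.012 ]
topplate [0.51   0.0867 0.012 ]
topplate [0.4446 0.2724 0.012 ]
sideplate [0.5999 0.1229 0.012 ]
sideplate [0.5084 0.0925 0.012 ]
sideplate [0.4466 0.2783 0.012 ]
sideplate [0.5367 0.3072 0.012 ]
bar [ 0.6358 -0.24    0.095 ]
bar [ 0.6001 -0.227   0.095 ]
line side [0.5133 0.2248 0.198 ]
line side [0.5241 0.2159 0.198 ]
line top [0.5118 0.2272 0.198 ]
line top [0.5254 0.2153 0.198 ]
```

The grey stirrup weight is confirmed in the side crop at (331,150) and the top crop at (287,243). All the other stirrup weights are red or brown. The lever sits at a yaw of about 19°, and knob-to-lip measures 197 mm against the specified 197.5. I'll lift, turn and travel to the weight, then refine with the wrist camera.

send_rows:
  plan: "0 0 -10 0 0 8.59 50;0 0 -10 0 0 8.59 50;0 0 -10 0 0 8.59 50;0 0 -10 0 0 8.59 50;0 0 -10 0 0 8.59 50;0 0 -10 0 0 8.59 50;0 0 -10 0 0 8.59 50;0 0 -10 0 0 8.59 50;0 0 -10 0 0 8.59 50;0 0 -10 0 0 8.59 50;0 0 -10 0 0 8.59 50"
  force: 40

```text
clock: 1.25
eef_pos: [0.1466, 0.53, 0.3143]
ee_rot: [180.0, -0.0, -20.3]
contact_force: [-0.8, 0.3, 0.1]
finger_gap: 0.583
```

send_rows:
  plan: "35 28 0 0 0 0 50;35 28 0 0 0 0 50;35 28 0 0 0 0 50;35 28 0 0 0 0 50;35 28 0 0 0 0 50;35 28 0 0 0 0 50;35 28 0 0 0 0 50;35 28 0 0 0 0 50;35 28 0 0 0 0 50;35 28 0 0 0 0 50"

```text
clock: 2.25
eef_pos: [0.3805, 0.1457, 0.3142]
ee_rot: [-180.0, -0.0, -19.9]
contact_force: [0.8, 0.5, 0.0]
finger_gap: 0.588
```

send_rows:
  plan: "35 28 0 0 0 0 50;35 28 0 0 0 0 50;35 28 0 0 0 0 50;35 28 0 0 0 0 50;35 28 0 0 0 0 50;35 28 0 0 0 0 50;35 28 0 0 0 0 50;35 28 0 0 0 0 50;35 28 0 0 0 0 50;35 28 0 0 0 0 50;0 0 0 0 0 0 50"

```text
clock: 3.35
eef_pos: [0.6144, -0.2392, 0.3104]
ee_rot: [180.0, 0.3, -20.2]
contact_force: [0.2, 0.7, -1.1]
finger_gap: 0.586
```

```bash
python3 - <<'E'
from h import *
s=read_state();print(s["clock"],s["eef_pos"],s["ee_rot"],s["finger_gap"],s["contact_force"])
i=camera_info("wrist");np.save("w1.npy",i,allow_pickle=True);a=camera("wrist");cv2.imwrite("pics/w1.png",a)
print(pix(i,[.622,-.235,.139]),i["T"])
E
```

```text
3.35 [ 0.61440469 -0.23919554  0.31044743] [179.99104125   0.26288305 -20.1505203 ] 0.5864980017813896 [ 0.24980094  0.65880978 -1.0845734 ]
(np.float64(330.3502871443011), np.float64(208.17814099126656)) [[ 0.938622   -0.33020146 -0.09977844  0.63895003]
 [-0.34492715 -0.9015824  -0.26110236 -0.17292554]
 [-0.0037421   0.27949271 -0.96014052  0.48065742]
 [ 0.          0.          0.          1.        ]]
```

View pics/w1.png

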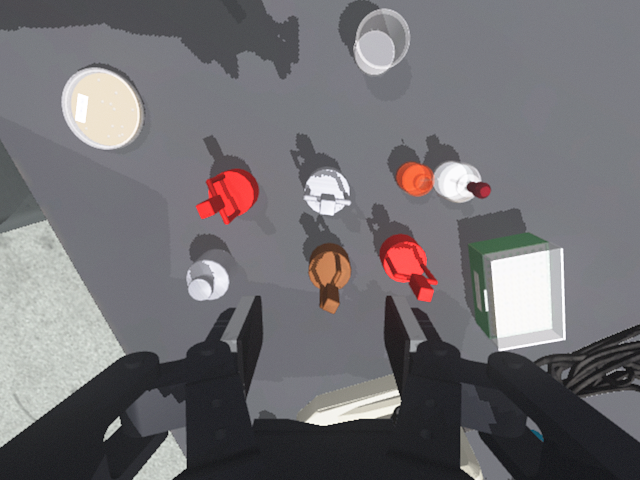

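```bash
python3 - <<'E'
import cv2
a=cv2.imread("pics/w1.png")
cv2.imwrite("pics/w1c.png",cv2.resize(a[150:240,270:390],None,fx=6,fy=6,interpolation=cv2.INTER_CUBIC))
E
```

```text
(no output)
```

View pics/w1c.png

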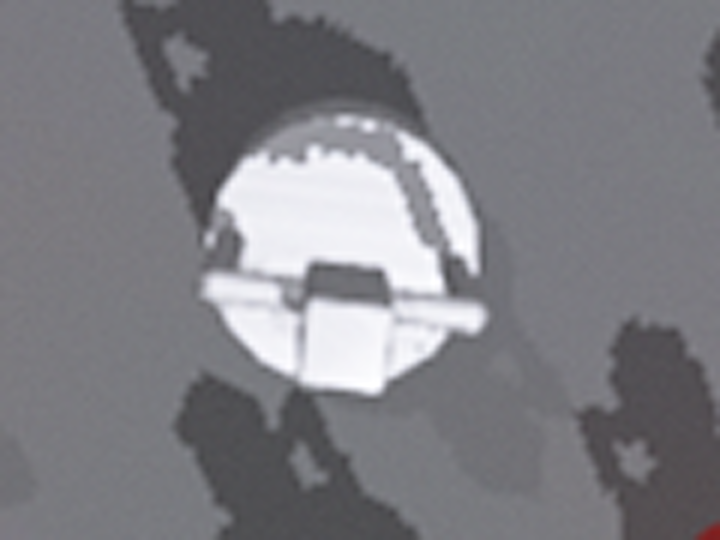

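The crop shows the grey weight, with its stem top centred at about (343,344), which is (327.2,207.3) in the full image. The bar ends are at (205,285) and (487,318).

```bash
python3 - <<'E'
from h import *
np.set_printoptions(precision=4,suppress=True)
i=np.load("w1.npy",allow_pickle=True).item()
f=lambda x,y,z:onz(i,x/6-.4+270,y/6-.4+150,z)
c=f(343,344,.139);print("stem",c)
q=[f(*p,.139) for p in((305,295),(388,303),(382,393),(298,386))]
for a,b in((0,1),(1,2),(3,2),(0,3)):
    d=q[b]-q[a];print(np.linalg.norm(d),np.degrees(np.arctan2(d[1],d[0])))
l,r=f(203,287,.095),f(487,318,.095);d=r-l;print((l+r)/2,np.linalg.norm(d),np.degrees(np.arctan2(d[1],d[0])))
s=read_state();y=np.radians(s["ee_rot"][2]);e=c-s["eef_pos"]
print("tool shift",e[0]*np.cos(y)+e[1]*np.sin(y),e[0]*np.sin(y)-e[1]*np.cos(y))
print("cyl",f(345,220,.04))
E
```

```text
stem [ 0.6193 -0.2328  0.139 ]
0.012715313327025165 -25.679288182667033
0.01399599000204193 -113.48771962212658
0.012999955052216211 -24.979372722983932
0.014146790536524694 -114.66045234523801
[ 0.6196 -0.2338  0.095 ] 0.049198203849494096 -26.409621808551602
tool shift 0.0036906183031093632 -0.0058590506499761295
cyl [ 0.6223 -0.2273  0.04  ]
```

send_rows:
  plan: "0 0 0 0 0 5.3 50;2 -7.6 0 0 0 0 50;0 0 0 0 0 0 50;0 0 0 0 0 0 50"

```text
clock: 3.8
eef_pos: [0.6187, -0.2282, 0.3146]
ee_rot: [-180.0, -0.0, -25.1]
contact_force: [-0.8, 0.3, 0.2]
finger_gap: 0.578
```

send_rows:
  plan: "2.7 4 30 0 0 0 50;0 0 40 0 0 0 50;0 0 40 0 0 0 50;0 0 30 0 0 0 50;0 0 20 0 0 0 50;0 0 0 0 0 0 50;0 0 0 0 0 0 50"

```text
clock: 4.5
eef_pos: [0.6196, -0.2338, 0.1553]
ee_rot: [-180.0, -0.1, -25.2]
contact_force: [-0.3, -0.3, 0.4]
finger_gap: 0.585
```

```bash
python3 - <<'E'
from h import *
s=read_state();print(s["clock"],s["eef_pos"],s["ee_rot"])
i=camera_info("wrist");np.save("w2.npy",i,allow_pickle=True);a=camera("wrist");cv2.imwrite("pics/w2.png",a)
E
```

```text
4.5 [ 0.61957221 -0.23383052  0.15528957] [-1.79999635e+02 -5.11099479e-02 -2.51962287e+01]
```

View pics/w2.png

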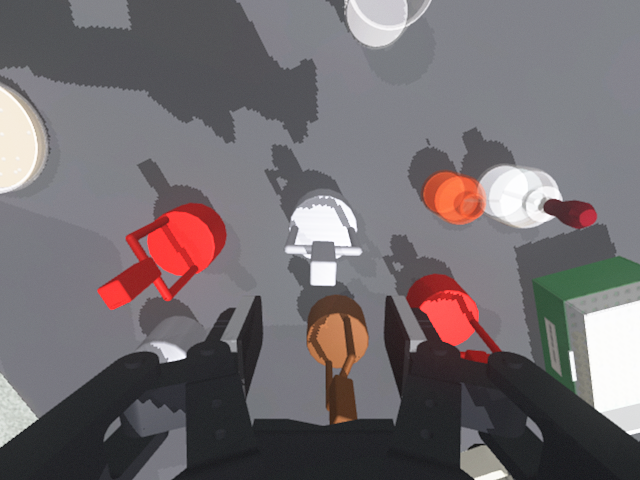

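```bash
python3 - <<'E'
from h import *
np.set_printoptions(precision=4,suppress=True)
i=np.load("w2.npy",allow_pickle=True).item()
print(pix(i,[.6196,-.2338,.1553]),pix(i,[.6196,-.2338,.139]),pix(i,[.6196,-.2338,.17]))
print("stem",onz(i,322,272,.139)); print("brown",onz(i,343,402,.139),i["T"][:3,3])
print("redR",onz(i,475,357,.139),"redL",onz(i,117,292,.139))
a=cv2.imread("pics/w2.png");cv2.imwrite("pics/w2c.png",cv2.resize(a[180:300,260:400],None,fx=5,fy=5,interpolation=cv2.INTER_CUBIC))
E
```

```text
(np.float64(323.90146909740645), np.float64(286.5062796444132)) (np.float64(323.7741932519456), np.float64(274.63585771832084)) (np.float64(324.03646825415115), np.float64(299.09701863674337))
stem [ 0.6194 -0.2321  0.139 ]
brown [ 0.5958 -0.3109  0.139 ] [ 0.649  -0.1697  0.3255]
redR [ 0.6759 -0.3153  0.139 ] redL [ 0.5152 -0.1955  0.139 ]
```

View pics/w2c.png

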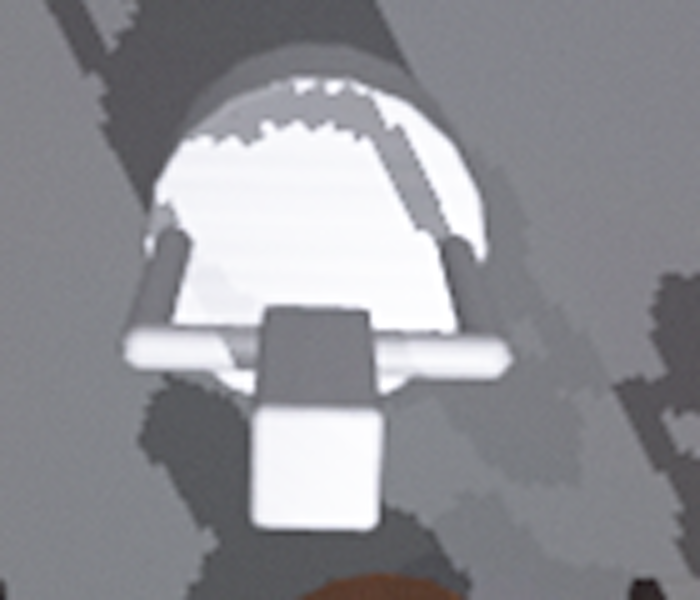

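The stem top is at (323,273), within 1 mm of the TCP projection at (324,275), and it is square to the jaws. I'll go down and grip.

send_rows:
  plan: "0 0 20 0 0 0 50;0 0 15 0 0 0 50;0 0 6 0 0 0 50;0 0 0 0 0 0 50;0 0 0 0 0 0 0;0 0 0 0 0 0 0;0 0 0 0 0 0 0;0 0 0 0 0 0 0;0 0 0 0 0 0 0;0 0 0 0 0 0 0"
  force: 60

```text
clock: 5.55
eef_pos: [0.6193, -0.2339, 0.1132]
ee_rot: [180.0, -0.0, -25.2]
contact_force: [-0.3, -0.9, 0.4]
finger_gap: -0.001
```

```bash
python3 - <<'E'
from h import *
s=read_state();print(s["clock"],s["eef_pos"],s["finger_gap"])
cv2.imwrite("pics/w3.png",camera("wrist"));a=camera("side");cv2.imwrite("pics/s3.png",cv2.resize(a[130:270,250:430],None,fx=4,fy=4,interpolation=cv2.INTER_CUBIC))
E
```

```text
5.55 [ 0.61933214 -0.23389391  0.11324187] -0.0014486021968944252
```

View pics/w3.png

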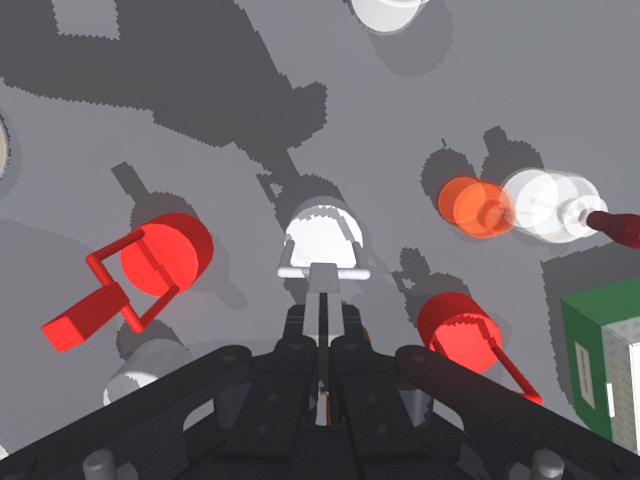

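View pics/s3.png

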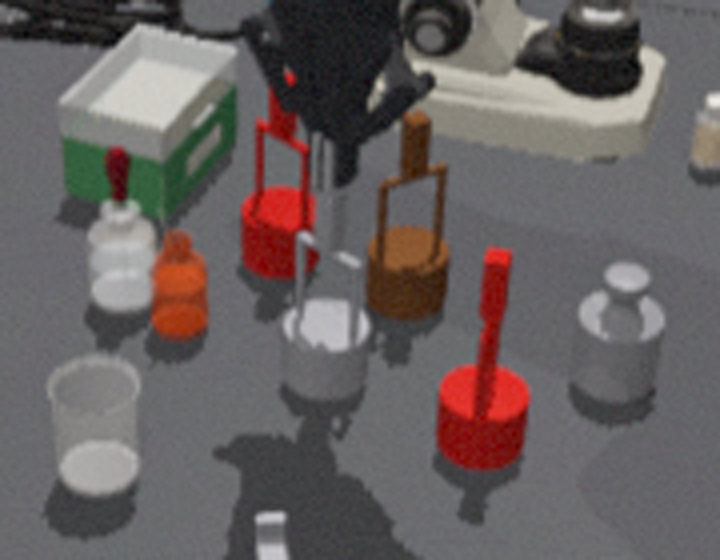

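```bash
python3 - <<'E'
from h import *
import workcell
print([n for n in dir(workcell) if not n.startswith('__')], getattr(workcell,'nose_length',None))
i=camera_info("wrist")
for z in (.105,.113,.124,.139): print(z,pix(i,[.6194,-.2330,z]))
a=cv2.imread("pics/w3.png");cv2.imwrite("pics/w3c.png",cv2.resize(a[240:420,250:400],None,fx=3.3,fy=3.3,interpolation=cv2.INTER_CUBIC))
E
```

```text
['IKError', 'camera', 'camera_info', 'nose_length', 'read_state', 'sign_off'] 0.008
0.105 (np.float64(323.20712959948776), np.float64(278.84386290705817))
0.113 (np.float64(323.2315063416825), np.float64(284.84653007021427))
0.124 (np.float64(323.2685681479721), np.float64(293.9728393138389))
0.139 (np.float64(323.3270848452295), np.float64(308.3823225137083))
```

View pics/w3c.png

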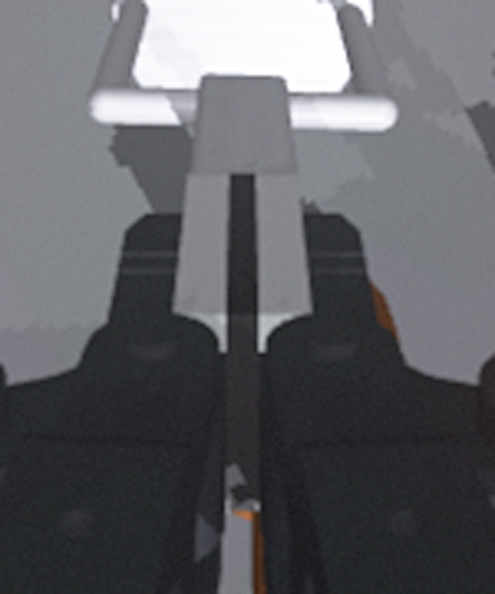

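```bash
python3 - <<'E'
from h import *
S=camera_info("side")
for z in (.098,.105,.113,.124,.139,.15,.17): 
    u,v=pix(S,[.6194,-.2335,z]);print(z,u,v,"crop8",(u-300)*8,(v-150)*8)
a=camera("side");cv2.imwrite("pics/s4.png",a);cv2.imwrite("pics/s4c.png",cv2.resize(a[150:225,300:380],None,fx=8,fy=8,interpolation=cv2.INTER_CUBIC))
E
```

```text
0.098 332.20122446861126 191.60583013838456 crop8 257.60979574889006 332.8466411070765
0.105 332.2783820748764 189.20203761979124 crop8 258.2270565990111 313.61630095832993
0.113 332.36730147886965 186.43181432719368 crop8 258.9384118309572 291.4545146175494
0.124 332.4908720698942 182.58205697207126 crop8 259.92697655915345 260.65645577657006
0.139 332.6618622300491 177.25497533191435 crop8 261.2948978403929 218.03980265531482
0.15 332.7891156859164 173.29048083829653 crop8 262.3129254873311 186.32384670637225
0.17 333.02462634785456 165.9533070375627 crop8 264.1970107828365 127.62645630050156
```

View pics/s4c.png

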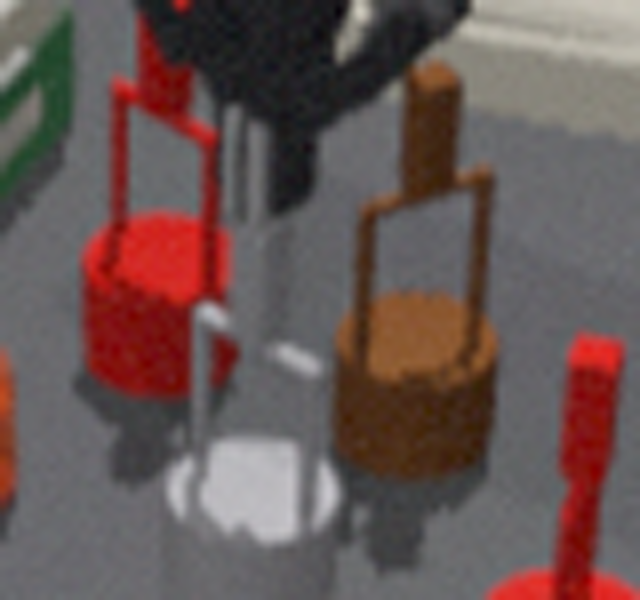

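The side crop shows the closed fingertips ending at about row 212, just above the stem top (z about 0.14). The wrist view agrees. So the real fingertips sit about 28 mm behind the reported TCP instead of 8 mm ahead of it, and the jaws closed on air. I'll open, go about 32 mm lower and check again.

send_rows:
  plan: "0 0 0 0 0 0 40;0 0 0 0 0 0 40;0 0 0 0 0 0 40;0 0 0 0 0 0 40;0 0 0 0 0 0 40;0 0 10 0 0 0 40;0 0 12 0 0 0 40;0 0 10 0 0 0 40;0 0 0 0 0 0 40;0 0 0 0 0 0 40"

```text
clock: 6.7
eef_pos: [0.6192, -0.2338, 0.0808]
ee_rot: [180.0, 0.0, -25.2]
contact_force: [-0.1, 0.3, 0.2]
finger_gap: 0.469
```

```bash
python3 - <<'E'
from h import *
s=read_state();print(s["clock"],s["eef_pos"],s["contact_force"])
i=camera_info("wrist")
for z in (.098,.139): print(z,pix(i,[.6194,-.2330,z]))
cv2.imwrite("pics/w5.png",camera("wrist"))
a=camera("side");cv2.imwrite("pics/s5c.png",cv2.resize(a[150:225,300:380],None,fx=8,fy=8,interpolation=cv2.INTER_CUBIC))
E
```

```text
6.7 [ 0.61923322 -0.23382353  0.08077634] [-0.06039672  0.3226208   0.22255155]
0.098 (np.float64(323.47216057986606), np.float64(299.8012647100217))
0.139 (np.float64(323.6572361598952), np.float64(350.63772039910214))
```

View pics/w5.png

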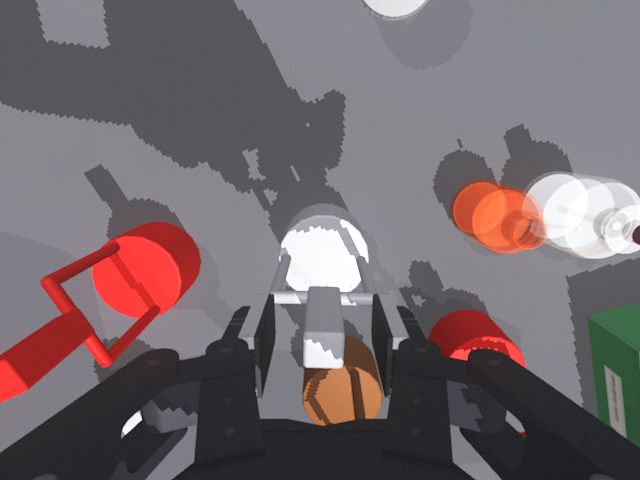

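View pics/s5c.png

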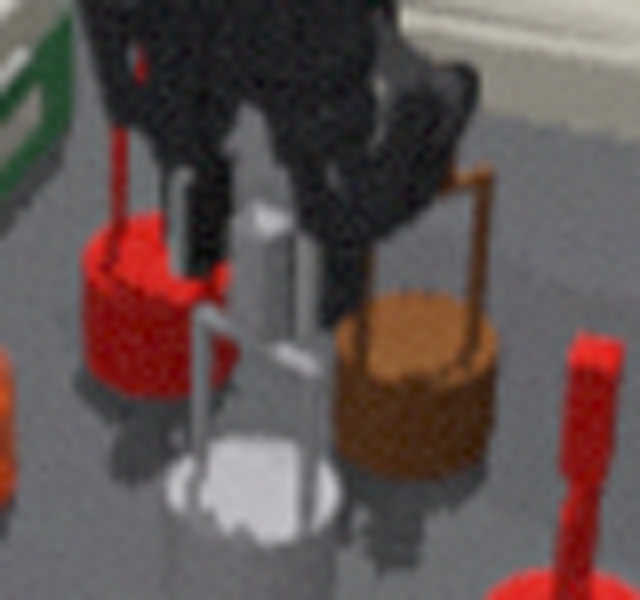

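Now the jaws straddle the stem with the tips just above the bar, so I'll close.

send_rows:
  plan: "0 0 0 0 0 0 0;0 0 0 0 0 0 0;0 0 0 0 0 0 0;0 0 0 0 0 0 0;0 0 0 0 0 0 0;0 0 0 0 0 0 0"
  force: 60

```text
clock: 7.4
eef_pos: [0.6196, -0.234, 0.0818]
ee_rot: [-180.0, -0.1, -25.2]
contact_force: [0.1, -0.6, 5.9]
finger_gap: 0.152
```

send_rows:
  plan: "0 0 -10 0 0 0 0;0 0 -30 0 0 0 0;0 0 -40 0 0 0 0;0 0 -40 0 0 0 0;0 0 -30 0 0 -7.4 0;0 0 -10 0 0 -7.4 0;0 0 0 0 0 -7.4 0;0 0 0 0 0 -7.4 0;0 0 0 0 0 -7.4 0;0 0 0 0 0 -7.2 0;0 0 0 0 0 0 0"

```text
clock: 8.5
eef_pos: [0.6191, -0.2337, 0.241]
ee_rot: [-180.0, 0.0, 19.1]
contact_force: [-0.8, 0.7, -3.8]
finger_gap: 0.151
```

send_rows:
  plan: "6 -20 0 0 0 0 0;6 -30 0 0 0 0 0;6 -35 0 0 0 0 0;6 -35 0 0 0 0 0;6 -35 0 0 0 0 0;6 -35 0 0 0 0 0;6 -25 0 0 0 0 0;7 -15 0 0 0 0 0;0 0 0 0 0 0 0;0 0 0 0 0 0 0"

```text
clock: 9.5
eef_pos: [0.5911, -0.0006, 0.2411]
ee_rot: [180.0, 0.0, 18.9]
contact_force: [0.2, -0.5, -2.4]
finger_gap: 0.153
```

```bash
python3 - <<'E'
from h import *
s=read_state();print(s["clock"],s["eef_pos"],s["ee_rot"],s["contact_force"])
i=camera_info("wrist");np.save("w6.npy",i,allow_pickle=True)
cv2.imwrite("pics/w6.png",camera("wrist"))
a=camera("side");cv2.imwrite("pics/s6.png",a);cv2.imwrite("pics/s6c.png",cv2.resize(a[170:320,250:400],None,fx=4,fy=4,interpolation=cv2.INTER_CUBIC))
E
```

```text
9.5 [ 5.91056902e-01 -5.85319112e-04  2.41099034e-01] [1.79991949e+02 1.60317776e-02 1.88964690e+01] [ 0.17441529 -0.54927614 -2.38696367]
```

View pics/w6.png

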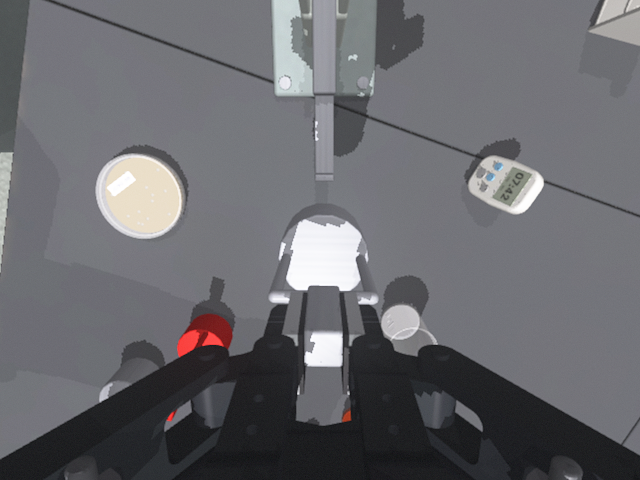

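View pics/s6c.png

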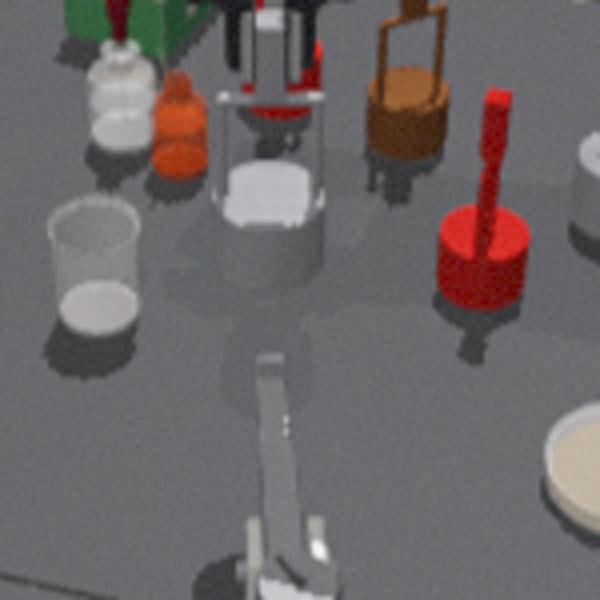

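```bash
python3 - <<'E'
from h import *
np.set_printoptions(precision=4,suppress=True)
a=cv2.imread("pics/w6.png");cv2.imwrite("pics/w6c.png",cv2.resize(a[80:200,270:390],None,fx=5,fy=5,interpolation=cv2.INTER_CUBIC))
cv2.imwrite("pics/w6d.png",cv2.resize(a[270:380,250:400],None,fx=5,fy=5,interpolation=cv2.INTER_CUBIC))
E
```

```text
(no output)
```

View pics/w6c.png

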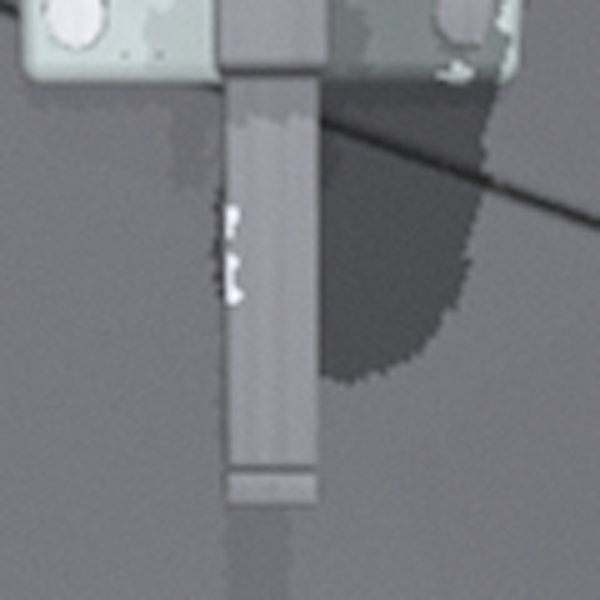

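View pics/w6d.png

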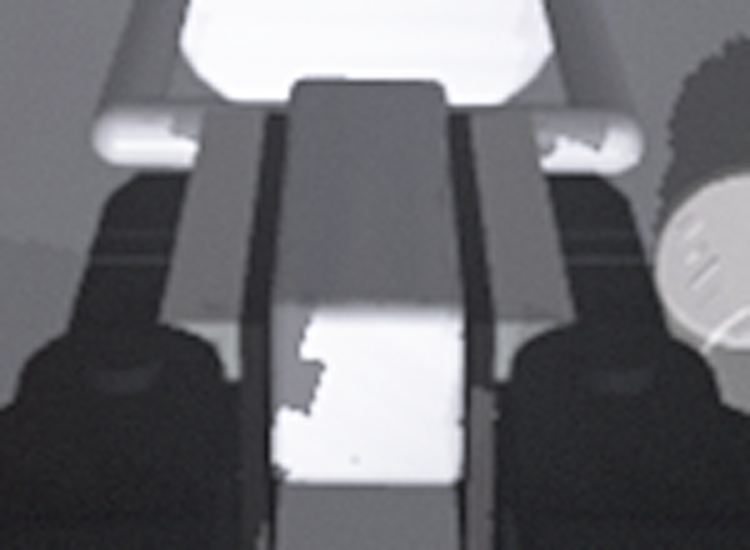

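```bash
python3 - <<'E'
from h import *
np.set_printoptions(precision=4,suppress=True)
i=np.load("w6.npy",allow_pickle=True).item()
s=read_state();p=s["eef_pos"];y=np.radians(s["ee_rot"][2])
R=np.array([[np.cos(y),np.sin(y)],[np.sin(y),-np.cos(y)]])
def rel(n,P): print(n,P,"tool xy mm",R@(P[:2]-p[:2])*1e3)
f=lambda x,yy,z:onz(i,x/5-.4+270,yy/5-.4+80,z)
g=lambda x,yy,z:onz(i,x/5-.4+250,yy/5-.4+270,z)
rel("lip",f(272,486,.132)); rel("strip near",f(272.5,400,.12)); rel("strip far",f(272.5,150,.12)); rel("beam end",f(273,75,.133))
a,b=f(222,60,.133),f(326,60,.133)
print("beam w",np.linalg.norm(a-b))
for u in (.157,.16,.163):
    l,r=g(93,135,u+.095),g(643,143,u+.095);d=r-l
    print(u,"barlen",np.linalg.norm(d),np.degrees(np.arctan2(d[1],d[0])));rel("bar",(l+r)/2);rel("stem",g(370,395,u+.139))
    q=g(273,310,u+.139)-g(463,310,u+.139);print("stem w",np.linalg.norm(q))
E
```

```text
lip [0.5777 0.0391 0.132 ] tool xy mm [  0.4735 -42.5559]
strip near [0.5741 0.0502 0.12  ] tool xy mm [  0.5662 -54.1899]
strip far [0.5625 0.0839 0.12  ] tool xy mm [  0.5275 -89.8826]
beam end [0.5596 0.0924 0.133 ] tool xy mm [  0.5525 -98.8391]
beam w 0.01434014386109225
0.157 barlen 0.050638803927066614 17.9693217266225
bar [ 0.5909 -0.0012  0.252 ] tool xy mm [-0.1236 -0.1623]
stem [ 0.5908 -0.0007  0.296 ] tool xy mm [-0.0157 -0.6027]
stem w 0.01301991300300367
0.16 barlen 0.049685135375355446 17.96932172662252
bar [0.5904 0.0001 0.255 ] tool xy mm [-0.1255 -1.5095]
stem [0.5902 0.001  0.299 ] tool xy mm [-0.0212 -2.4527]
stem w 0.012681137628955723
0.163 barlen 0.04873146682364427 17.969321726622525
bar [0.59   0.0014 0.258 ] tool xy mm [-0.1274 -2.8568]
stem [0.5896 0.0028 0.302 ] tool xy mm [-0.0266 -4.3026]
stem w 0.01234236225490799
```

The wrist view shows the hook in line with the tool: the lip is at (324,177) and the stirrup bar ends are at about (268,297) and (378,298). Lateral error is 0.5 mm, and the seat is 71 mm ahead along tool −y.

send_rows:
  plan: "0.6 0 15 0 0 0 0;0 0 30 0 0 0 0;0 0 30 0 0 0 0;0 0 20 0 0 0 0;0 0 10 0 0 0 0;0 0 0 0 0 0 0;0 0 0 0 0 0 0"

```text
clock: 10.3
eef_pos: [0.5921, -0.0007, 0.1373]
ee_rot: [180.0, -0.1, 18.9]
contact_force: [0.0, -0.3, -2.3]
finger_gap: 0.151
```

```bash
python3 - <<'E'
from h import *
s=read_state();print(s["clock"],s["eef_pos"],s["ee_rot"],s["contact_force"])
S=camera_info("side")
a=camera("side");cv2.imwrite("pics/s7c.png",cv2.resize(a[170:320,250:400],None,fx=4,fy=4,interpolation=cv2.INTER_CUBIC))
p=s["eef_pos"]
for u in (.052,.055,.058):print([np.round((np.array(pix(S,[p[0],p[1],u+d]))-[250,170])*4) for d in (.092,.098,.139)])
E
```

```text
10.3 [ 0.59209388 -0.00065223  0.13728126] [ 1.79965788e+02 -7.51783728e-02  1.89127761e+01] [ 0.0037179  -0.32869943 -2.25073441]
[array([265., 280.]), array([265., 271.]), array([266., 206.])]
[array([265., 276.]), array([266., 266.]), array([266., 201.])]
[array([265., 271.]), array([266., 262.]), array([266., 196.])]
```

View pics/s7c.png

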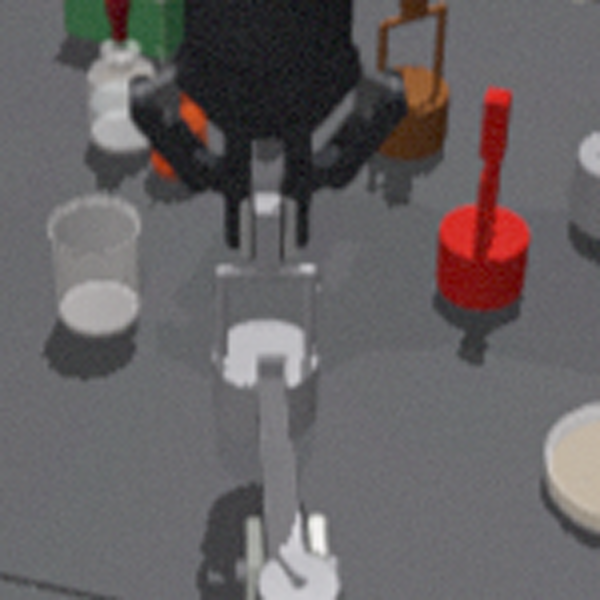

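send_rows:
  plan: "0 -8 0 0 0 0 0;0 -14 0 0 0 0 0;0 -15 0 0 0 0 0;0 -15 0 0 0 0 0;0 -12 0 0 0 0 0;0 -7 0 0 0 0 0;0 0 0 0 0 0 0;0 0 0 0 0 0 0"

```text
clock: 11.15
eef_pos: [0.5686, 0.0668, 0.1362]
ee_rot: [180.0, -0.0, 19.0]
contact_force: [0.0, 0.7, -3.3]
finger_gap: 0.152
```

```bash
python3 - <<'E'
from h import *
s=read_state();print(s["clock"],s["eef_pos"],s["ee_rot"],s["contact_force"])
a=camera("side");cv2.imwrite("pics/s8c.png",cv2.resize(a[190:340,250:400],None,fx=4,fy=4,interpolation=cv2.INTER_CUBIC))
cv2.imwrite("pics/w8.png",camera("wrist"))
E
```

```text
11.15 [0.56856639 0.06684469 0.13622452] [ 1.79989604e+02 -5.39123328e-03  1.89623431e+01] [ 0.01488841  0.69651873 -3.26556755]
```

View pics/s8c.png

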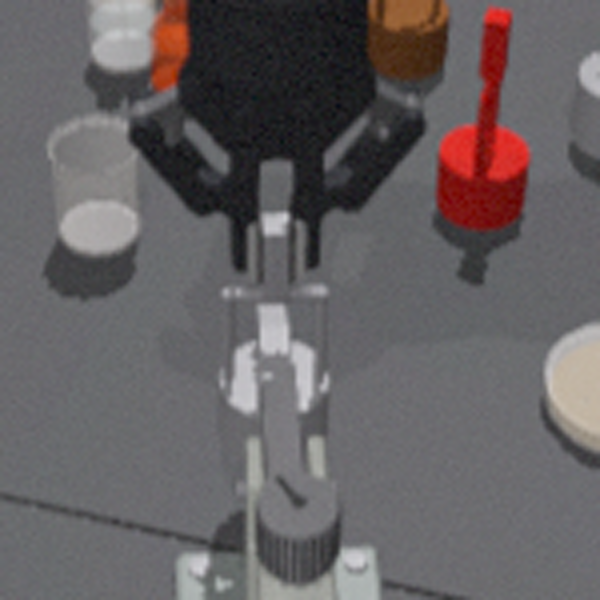

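View pics/w8.png

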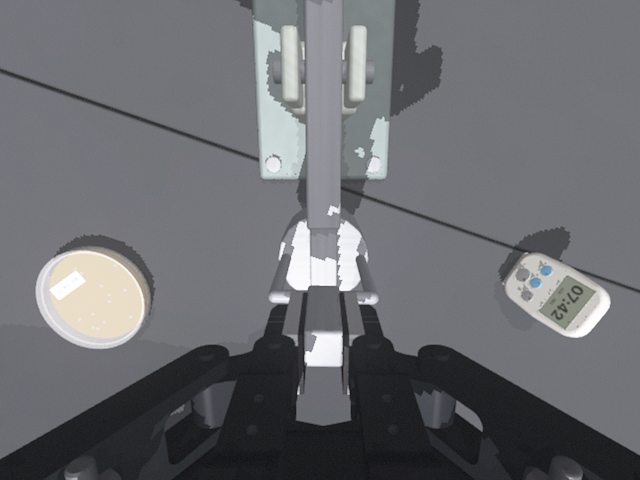

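The stirrup now surrounds the strip, with the bar above it. I'll lower 27 mm, watching the force.

send_rows:
  plan: "0 0 8 0 0 0 0;0 0 8 0 0 0 0;0 0 5 0 0 0 0;0 0 3 0 0 0 0;0 0 0 0 0 0 0"

```text
clock: 11.75
eef_pos: [0.5683, 0.0669, 0.1116]
ee_rot: [-180.0, 0.1, 19.0]
contact_force: [-0.3, 0.2, -2.5]
finger_gap: 0.154
```

send_rows:
  plan: "0 0 1 0 0 0 0;0 0 0 0 0 0 0;0 0 0 0 0 0 0"

```text
clock: 12.05
eef_pos: [0.5686, 0.0669, 0.1114]
ee_rot: [180.0, -0.0, 19.0]
contact_force: [-0.7, -0.6, -2.9]
finger_gap: 0.155
```

send_rows:
  plan: "0 0 1 0 0 0 0;0 0 0 0 0 0 0;0 0 0 0 0 0 0"

```text
clock: 12.35
eef_pos: [0.5685, 0.0669, 0.1102]
ee_rot: [180.0, 0.0, 19.0]
contact_force: [-0.7, 0.1, -3.3]
finger_gap: 0.151
```

send_rows:
  plan: "0 0 1 0 0 0 0;0 0 0 0 0 0 0;0 0 0 0 0 0 0"

```text
clock: 12.65
eef_pos: [0.5686, 0.0669, 0.1095]
ee_rot: [180.0, -0.0, 19.0]
contact_force: [-1.0, -0.2, 2.1]
finger_gap: 0.151
```

```bash
python3 - <<'E'
from h import *
s=read_state();print(s["clock"],s["eef_pos"],s["ee_rot"],s["contact_force"])
a=camera("side");cv2.imwrite("pics/s9c.png",cv2.resize(a[210:310,270:370],None,fx=6,fy=6,interpolation=cv2.INTER_CUBIC))
E
```

```text
12.65 [0.56861028 0.06692609 0.10948431] [ 1.79993660e+02 -2.63455986e-02  1.89505533e+01] [-1.01147411 -0.23853098  2.12676203]
```

View pics/s9c.png

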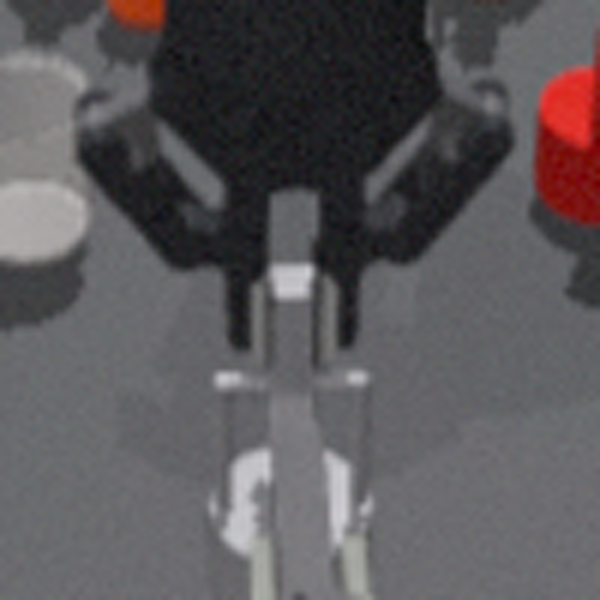

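The force went from −3.3 to +2.1 N at TCP z 0.1095, exactly where the bar should seat. I'll release and check.

send_rows:
  plan: "0 0 0 0 0 0 20;0 0 0 0 0 0 25;0 0 0 0 0 0 30;0 0 0 0 0 0 36;0 0 0 0 0 0 36;0 0 0 0 0 0 36"

```text
clock: 13.3
eef_pos: [0.5685, 0.0669, 0.1092]
ee_rot: [180.0, 0.0, 19.0]
contact_force: [0.6, 0.1, 0.1]
finger_gap: 0.423
```

send_rows:
  plan: "0 0 -5 0 0 0 36;0 0 -15 0 0 0 36;0 0 -25 0 0 0 36;0 0 -35 0 0 0 36;0 0 -40 0 0 0 36;0 0 -30 0 0 0 36;0 0 0 0 0 0 36"

```text
clock: 14.0
eef_pos: [0.5697, 0.067, 0.2642]
ee_rot: [179.9, -0.4, 19.0]
contact_force: [0.3, 0.7, -0.4]
finger_gap: 0.418
```

```bash
python3 - <<'E'
from h import *
s=read_state();print(s["clock"],s["eef_pos"],s["ee_rot"],s["contact_force"],s["q"])
i=camera_info("wrist");np.save("w10.npy",i,allow_pickle=True)
cv2.imwrite("pics/w10.png",camera("wrist"))
a=camera("side");cv2.imwrite("pics/s10c.png",cv2.resize(a[210:350,250:390],None,fx=4.2,fy=4.2,interpolation=cv2.INTER_CUBIC))
E
```

```text
14.0 [0.5696741  0.06700202 0.2642037 ] [179.87983189  -0.41635122  18.95582031] [ 0.32605137  0.71148966 -0.35741515] [ 3.05031905e+00  1.78314379e+01  7.83601938e+01 -1.47680252e-03
  8.33750251e+01 -1.59048998e+01]
```

View pics/w10.png

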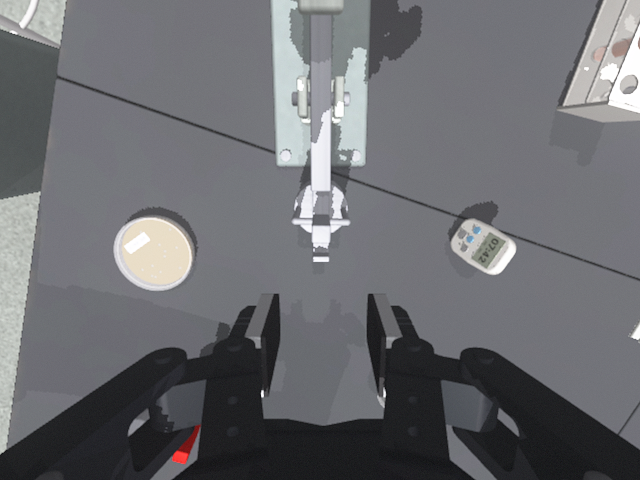

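View pics/s10c.png

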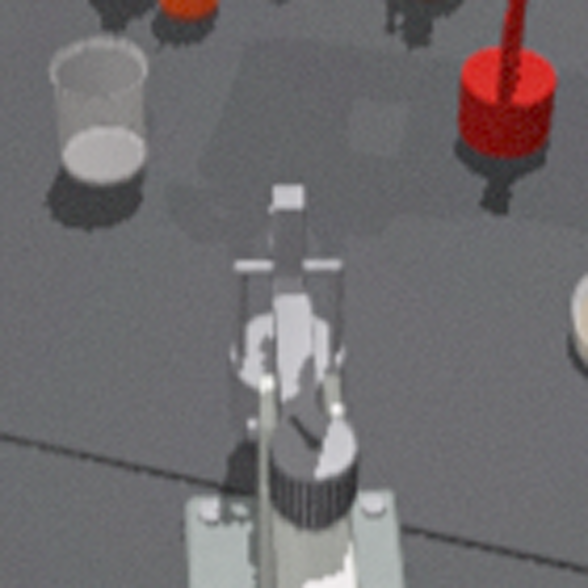

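The weight hangs from the hook: in the side crop the bar lies across the strip at row 265, with the stem upright. Next is the knob, with the jaws at a yaw of about 64° so the last joint has room.

send_rows:
  plan: "0 -20 -10 0 0 0 60;0 -35 -10 0 0 0 60;0 -40 -10 0 0 -7.5 60;0 0 0 0 0 -7.5 60;0 0 0 0 0 -7.5 60;0 0 0 0 0 -7.5 60;0 0 0 0 0 -7.5 60;0 0 0 0 0 -7.5 60;0 0 0 0 0 0 60"

```text
clock: 15.0
eef_pos: [0.5373, 0.1567, 0.2879]
ee_rot: [-179.9, 0.1, 64.1]
contact_force: [0.5, 0.1, 0.3]
finger_gap: 0.703
```

```bash
python3 - <<'E'
from h import *
s=read_state();p=s["eef_pos"];print(s["clock"],p,s["ee_rot"],s["q"])
i=camera_info("wrist");np.save("w11.npy",i,allow_pickle=True)
cv2.imwrite("pics/w11.png",camera("wrist"))
y=np.radians(s["ee_rot"][2]);R=np.array([[np.cos(y),np.sin(y)],[np.sin(y),-np.cos(y)]])
print(R@(np.array([.5125,.2247])-p[:2]),pix(i,[.5125,.2247,.198]))
E
```

```text
15.0 [0.53731339 0.15669343 0.28786739] [-1.79899365e+02  7.93079855e-02  6.40737859e+01] [ 1.25083312e+01  1.57545983e+01  7.79459956e+01  4.34144205e-04
  8.64275347e+01 -5.15654126e+01]
[ 0.0503135 -0.0520495] (np.float64(397.76444999025625), np.float64(165.39205926878194))
```

View pics/w11.png

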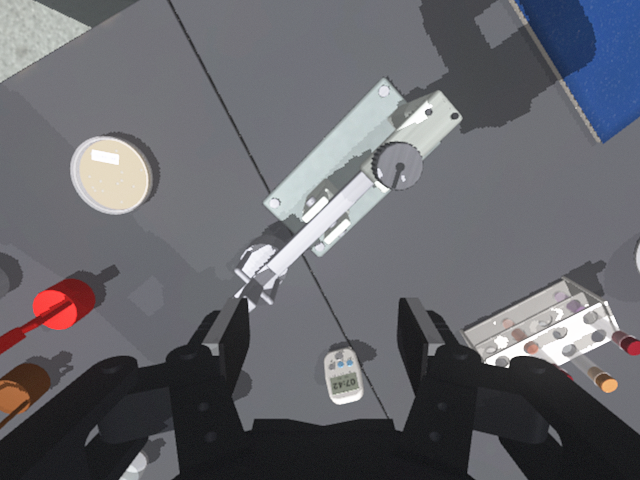

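```bash
python3 - <<'E'
import cv2
a=cv2.imread("pics/w11.png");cv2.imwrite("pics/w11c.png",cv2.resize(a[130:205,360:435],None,fx=8,fy=8,interpolation=cv2.INTER_CUBIC))
E
```

```text
(no output)
```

View pics/w11c.png

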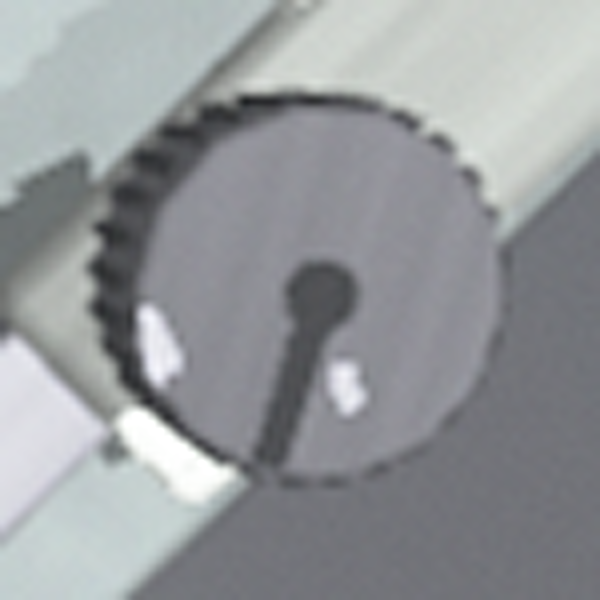

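```bash
python3 - <<'E'
from h import *
np.set_printoptions(precision=4,suppress=True)
i=np.load("w11.npy",allow_pickle=True).item()
f=lambda x,y:onz(i,x/8-.4+360,y/8-.4+130,.198)
c=f(320,293);t=f(270,460);d=t-c
l,r=f(138,290),f(500,290);print(c,np.linalg.norm(l-r),(l+r)/2,np.linalg.norm(d))
a=np.degrees(np.arctan2(d[1],d[0]));print("line",a,"screw deg",(a-199)%360)
s=read_state();p=s["eef_pos"];y=np.radians(s["ee_rot"][2]);R=np.array([[np.cos(y),np.sin(y)],[np.sin(y),-np.cos(y)]])
print(R@(c[:2]-p[:2])*1e3)
E
```

```text
[0.5136 0.2256 0.198 ] 0.030722028075148032 [0.5133 0.2256 0.198 ] 0.014563892029893414
line -39.89801153173111 screw deg 121.1019884682689
[ 51.288  -51.7917]
```

The knob's line reads a screw angle of 121° (2.11 rad). Its centre is at (0.5133, 0.2254), which agrees with the first estimate within 1 mm.

send_rows:
  plan: "17 -17 0 0 0 0 60;17 -17.5 0 0 0 0 60;17 -17 0 0 0 0 60;0 0 20 0 0 0 60;0 0 30 0 0 0 60;0 0 20 0 0 0 60;0 0 0 0 0 0 60;0 0 0 0 0 0 60"

```text
clock: 15.85
eef_pos: [0.5138, 0.2252, 0.2196]
ee_rot: [-180.0, 0.0, 63.8]
contact_force: [-0.1, -0.7, 0.0]
finger_gap: 0.702
```

```bash
python3 - <<'E'
from h import *
s=read_state();p=s["eef_pos"];print(s["clock"],p,s["ee_rot"],s["q"])
i=camera_info("wrist");np.save("w12.npy",i,allow_pickle=True)
cv2.imwrite("pics/w12.png",camera("wrist"));print(pix(i,[p[0],p[1],.198]))
E
```

```text
15.85 [0.51384274 0.22521336 0.21960617] [-1.79991721e+02  6.66143696e-03  6.38206087e+01] [ 1.99263531e+01  1.79495756e+01  8.40771901e+01  1.37786177e-03
  7.79837750e+01 -4.38945422e+01]
(np.float64(323.5869434646447), np.float64(272.33032364084426))
```

View pics/w12.png

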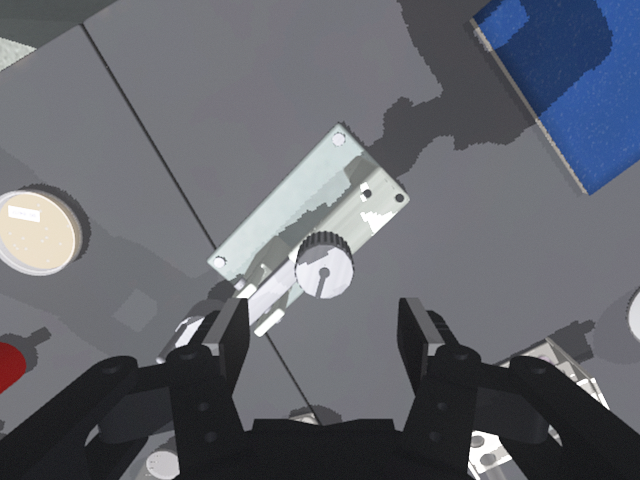

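The knob centre at (324,272) lies on the TCP projection (323.6,272.3). Descending.

send_rows:
  plan: "0 0 20 0 0 0 60;0 0 25 0 0 0 60;0 0 20 0 0 0 60;0 0 12 0 0 0 60;0 0 0 0 0 0 60;0 0 0 0 0 0 60"

```text
clock: 16.5
eef_pos: [0.5143, 0.2254, 0.1435]
ee_rot: [179.9, -0.1, 63.9]
contact_force: [-0.0, 0.2, 0.7]
finger_gap: 0.701
```

```bash
python3 - <<'E'
from h import *
s=read_state();p=s["eef_pos"];print(s["clock"],p,s["contact_force"])
a=camera("side");cv2.imwrite("pics/s13c.png",cv2.resize(a[230:360,250:390],None,fx=4.5,fy=4.5,interpolation=cv2.INTER_CUBIC))
cv2.imwrite("pics/w13.png",camera("wrist"))
E
```

```text
16.5 [0.51431411 0.22539187 0.14346833] [-0.0382378   0.18095324  0.72442794]
```

View pics/s13c.png

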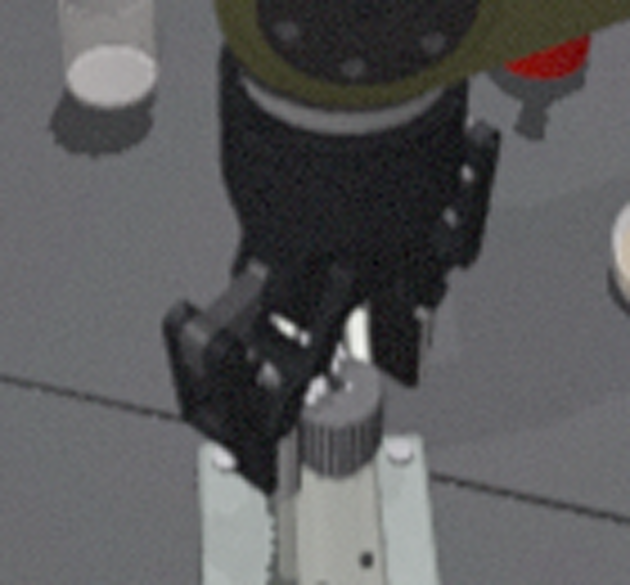

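View pics/w13.png

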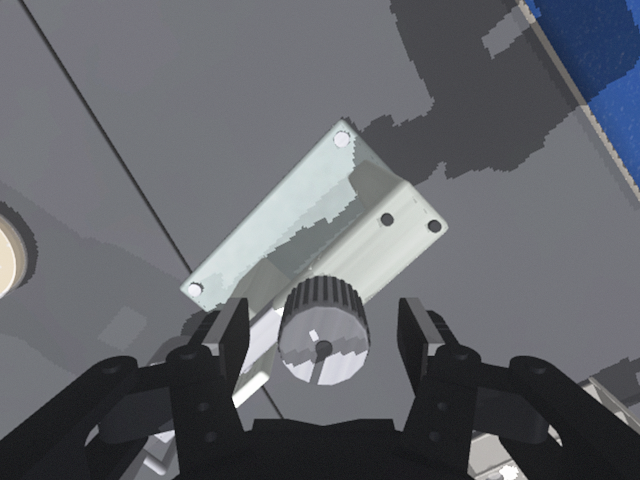

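send_rows:
  plan: "0 0 0 0 0 0 40;0 0 0 0 0 0 20;0 0 0 0 0 0 20;0 0 0 0 0 0 20;0 0 0 0 0 0 20;0 0 0 0 0 0 20"
  force: 60

```text
clock: 17.2
eef_pos: [0.5142, 0.2257, 0.1432]
ee_rot: [179.9, -0.1, 64.0]
contact_force: [0.4, 2.2, 5.4]
finger_gap: 0.359
```

```bash
python3 - <<'E'
from h import *
s=read_state();print(s["clock"],s["eef_pos"],s["ee_rot"],s["contact_force"],s["moment"],s["finger_gap"],s["q"])
a=camera("side");cv2.imwrite("pics/s14c.png",cv2.resize(a[230:360,250:390],None,fx=4.5,fy=4.5,interpolation=cv2.INTER_CUBIC))
E
```

```text
17.2 [0.51420955 0.22565142 0.1431543 ] [ 1.79936009e+02 -1.00828395e-01  6.39542809e+01] [0.39915956 2.15260449 5.41835637] [ 0.4348798   0.00049991 -0.04889855] 0.35853997750939165 [ 1.99446749e+01  2.17821087e+01  8.94321459e+01  2.57966165e-02
  6.86687695e+01 -4.40189090e+01]
```

View pics/s14c.png

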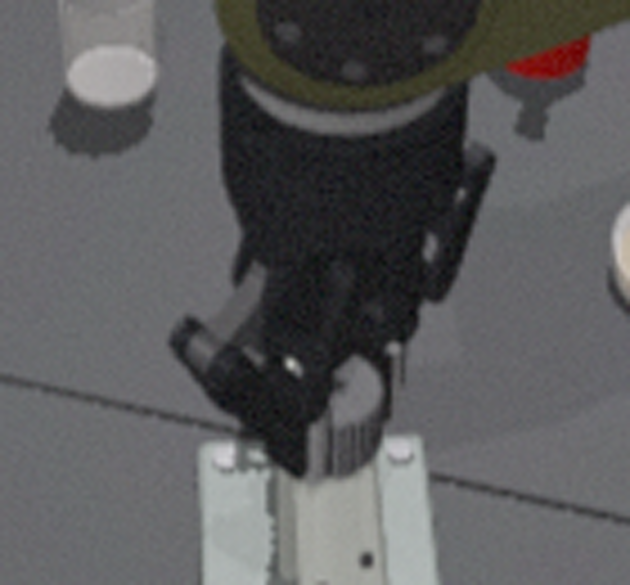

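Gripped: the opening is 30.6 mm against the 32 mm knob, the same shortfall as on the stem. I'll turn clockwise about 100° first, then in small steps to the stop, which I expect near 121°.

send_rows:
  plan: "0 0 0 0 0 8 20;0 0 0 0 0 8 20;0 0 0 0 0 8 20;0 0 0 0 0 8 20;0 0 0 0 0 8 20;0 0 0 0 0 8 20;0 0 0 0 0 8 20;0 0 0 0 0 8 20;0 0 0 0 0 8 20;0 0 0 0 0 8 20;0 0 0 0 0 8 20;0 0 0 0 0 8 20"

```text
clock: 18.45
eef_pos: [0.5141, 0.2256, 0.1431]
ee_rot: [-179.9, -0.0, -32.4]
contact_force: [-1.6, 3.6, 6.6]
finger_gap: 0.355
```

send_rows:
  plan: "0 0 0 0 0 4 20;0 0 0 0 0 3 20;0 0 0 0 0 3 20;0 0 0 0 0 0 20;0 0 0 0 0 0 20"

```text
clock: 18.95
eef_pos: [0.5141, 0.2257, 0.1431]
ee_rot: [-179.9, -0.0, -42.1]
contact_force: [0.1, 4.0, 6.4]
finger_gap: 0.358
```

```bash
python3 - <<'E'
from h import *
s=read_state();print(s["clock"],s["eef_pos"],s["ee_rot"],s["contact_force"],s["moment"],s["finger_gap"],s["q"],s["tau"])
cv2.imwrite("pics/w15.png",camera("wrist"))
a=camera("side");cv2.imwrite("pics/s15c.png",cv2.resize(a[210:360,250:390],None,fx=4,fy=4,interpolation=cv2.INTER_CUBIC))
E
```

```text
18.95 [0.51410921 0.22566288 0.14309459] [-1.79899268e+02 -2.41471321e-02 -4.20510202e+01] [0.10579689 3.98581905 6.37915757] [ 0.46580484  0.14388827 -0.08894111] 0.3575807011458185 [1.99483344e+01 2.17846339e+01 8.94371140e+01 2.78794582e-02
 6.86779776e+01 6.19892189e+01] [-1.43253900e+00 -5.36544192e+01 -3.17767096e+01 -6.14385623e-01
  1.68837234e-02  2.59588152e-02]
```

View pics/w15.png

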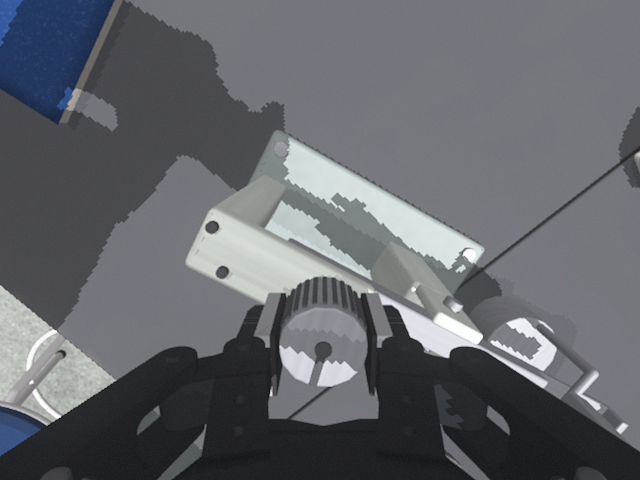

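The knob's line at (322,350)→(317,385) is unchanged relative to the jaws, so the knob has followed the 106° without slipping. About 15° remains.

send_rows:
  plan: "0 0 0 0 0 3 20;0 0 0 0 0 3 20;0 0 0 0 0 3 20;0 0 0 0 0 2 20;0 0 0 0 0 0 20"

```text
clock: 19.55
eef_pos: [0.5141, 0.2256, 0.1431]
ee_rot: [-179.9, -0.0, -53.1]
contact_force: [-0.1, 2.9, 6.1]
finger_gap: 0.355
```

```bash
python3 - <<'E'
from workcell import *
s=read_state();print(s["ee_rot"],s["moment"],s["tau"][5],s["contact_force"])
E
```

```text
[-1.79895118e+02 -6.07208577e-03 -5.31189092e+01] [ 0.42074371  0.1125809  -0.11182466] 0.5344629473984241 [-0.12267008  2.92085861  6.06462554]
```

send_rows:
  plan: "0 0 0 0 0 2 20;0 0 0 0 0 2 20;0 0 0 0 0 0 20"

```text
clock: 19.85
eef_pos: [0.5141, 0.2256, 0.1432]
ee_rot: [-179.9, -0.0, -57.1]
contact_force: [-0.6, 3.0, 6.0]
finger_gap: 0.359
```

```bash
python3 - <<'E'
from workcell import *
s=read_state();print(s["ee_rot"],s["moment"],s["tau"][5],s["contact_force"])
E
```

```text
[-1.79893378e+02 -9.99131559e-03 -5.70813427e+01] [0.38364369 0.1184045  0.35236035] 0.9977935999631882 [-0.58090719  2.9998321   6.03234384]
```

send_rows:
  plan: "0 0 0 0 0 2 20;0 0 0 0 0 1 20;0 0 0 0 0 0 20"

```text
clock: 20.15
eef_pos: [0.5135, 0.2253, 0.1431]
ee_rot: [180.0, -0.0, -60.0]
contact_force: [-5.6, -1.3, 9.5]
finger_gap: 0.354
```

```bash
python3 - <<'E'
from workcell import *
s=read_state();print(s["ee_rot"],s["moment"],s["tau"][5],s["contact_force"])
E
```

```text
[ 1.79987494e+02 -7.79833931e-04 -6.00298044e+01] [-0.17580952  1.18011842  0.562394  ] 0.8575049601495266 [-5.58179965 -1.32142647  9.49484983]
```

The moment rose to +0.35 N·m at yaw −57° (121° turned, as predicted) and +0.56 at −60°, with the grip starting to slip. It is seated. I'll read the line.

```bash
python3 - <<'E'
from h import *
i=camera_info("wrist");np.save("w16.npy",i,allow_pickle=True)
a=camera("wrist");cv2.imwrite("pics/w16.png",a);cv2.imwrite("pics/w16c.png",cv2.resize(a[300:410,270:380],None,fx=5,fy=5,interpolation=cv2.INTER_CUBIC))
E
```

```text
(no output)
```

View pics/w16c.png

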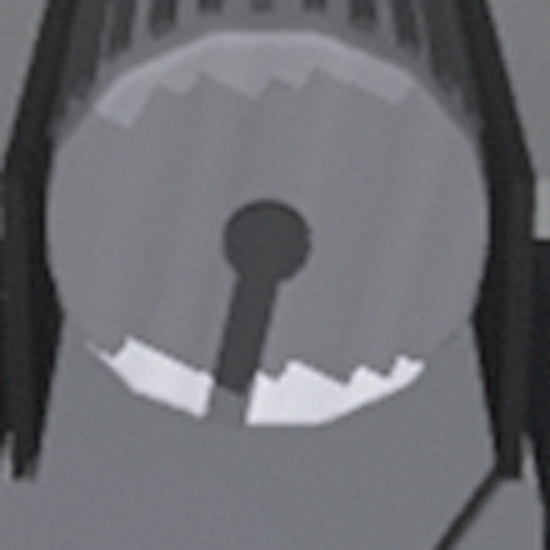

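```bash
cat > line.py <<'E'
from h import *
def ang(i,c,t,x0,y0,k):
    f=lambda p:onz(i,p[0]/k-.4+x0,p[1]/k-.4+y0,.198)
    d=f(t)-f(c);return f(c),np.degrees(np.arctan2(d[1],d[0]))
E
python3 - <<'E'
from line import *
i=np.load("w16.npy",allow_pickle=True).item()
c,a=ang(i,(266,242),(230,405),270,300,5);print(c,a,"screw",(a-199+180)%360-180)
E
```

```text
[0.51298928 0.22542122 0.198     ] -161.11263108882088 screw -0.11263108882087636
```

The line reads 0° (−0.1°), so the screw is seated. Backing off 90°.

send_rows:
  plan: "0 0 0 0 0 -5 20;0 0 0 0 0 -8 20;0 0 0 0 0 -8 20;0 0 0 0 0 -8 20;0 0 0 0 0 -8 20;0 0 0 0 0 -8 20;0 0 0 0 0 -8 20;0 0 0 0 0 -8 20;0 0 0 0 0 -8 20;0 0 0 0 0 -8 20;0 0 0 0 0 -8 20;0 0 0 0 0 -5 20"

```text
clock: 21.4
eef_pos: [0.5145, 0.225, 0.1431]
ee_rot: [179.9, -0.1, 30.3]
contact_force: [2.8, -0.8, 4.7]
finger_gap: 0.361
```

send_rows:
  plan: "0 0 0 0 0 0 20;0 0 0 0 0 0 20"

```text
clock: 21.6
eef_pos: [0.5145, 0.225, 0.1431]
ee_rot: [179.9, -0.1, 30.0]
contact_force: [1.8, -1.0, 5.0]
finger_gap: 0.353
```

```bash
python3 - <<'E'
from h import *
s=read_state();print(s["clock"],s["eef_pos"],s["ee_rot"],s["contact_force"],s["moment"],s["finger_gap"])
i=camera_info("wrist");np.save("w17.npy",i,allow_pickle=True)
a=camera("wrist");cv2.imwrite("pics/w17.png",a);cv2.imwrite("pics/w17c.png",cv2.resize(a[300:410,270:380],None,fx=5,fy=5,interpolation=cv2.INTER_CUBIC))
a=camera("side");cv2.imwrite("pics/s17.png",a);cv2.imwrite("pics/t17.png",camera("top"))
E
```

```text
21.6 [0.51452167 0.22500904 0.14314286] [ 1.79934419e+02 -1.14995697e-01  2.99588247e+01] [ 1.84767156 -0.96140341  4.96253878] [-0.37064472 -0.39751765  0.07926781] 0.35259022669146695
```

View pics/w17c.png

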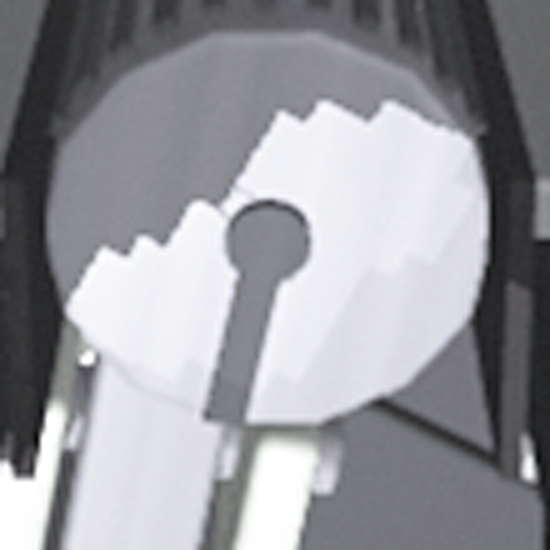

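View pics/s17.png

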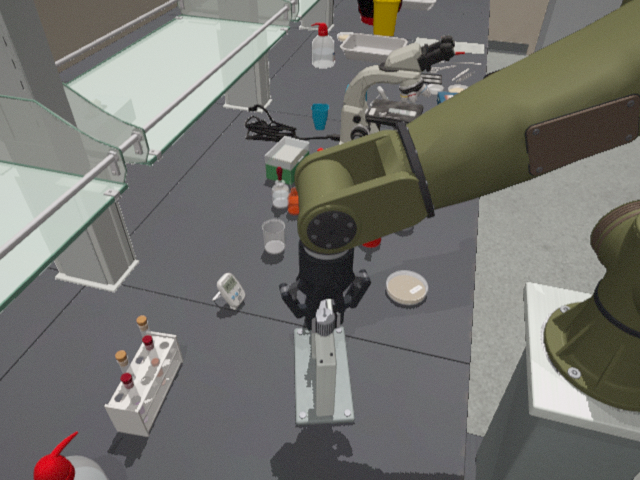

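View pics/t17.png

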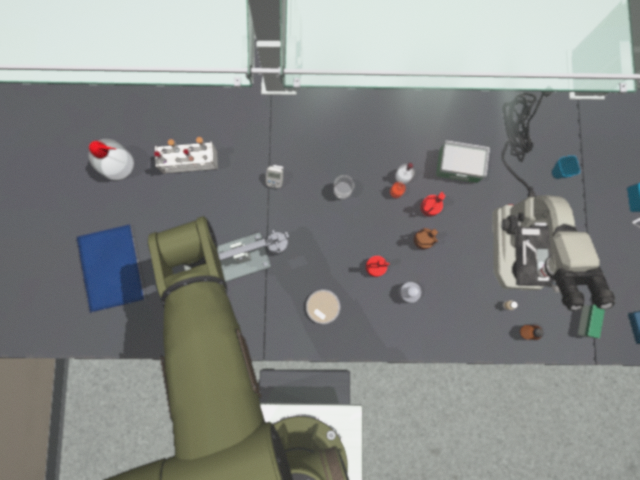

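```bash
python3 - <<'E'
from line import *
i=np.load("w17.npy",allow_pickle=True).item()
c,a=ang(i,(267,241),(225,420),270,300,5);print(c,a,"screw",(a-199+180)%360-180)
a=cv2.imread("pics/t17.png");cv2.imwrite("pics/t17c.png",cv2.resize(a[215:285,200:310],None,fx=6,fy=6,interpolation=cv2.INTER_CUBIC))
E
```

```text
[0.51383155 0.22505105 0.198     ] -71.77592567444998 screw 89.22407432555002
```

View pics/t17c.png

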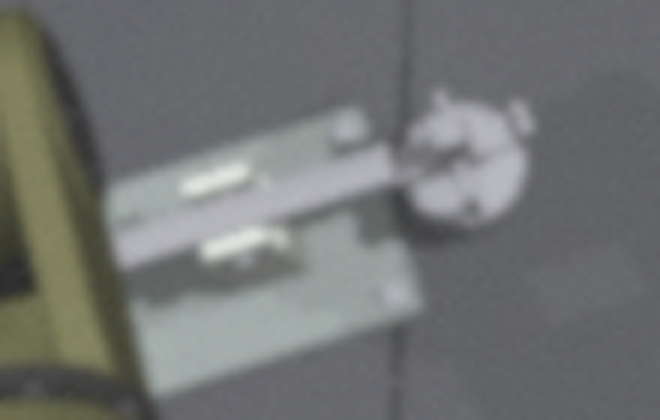

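View pics/w17.png

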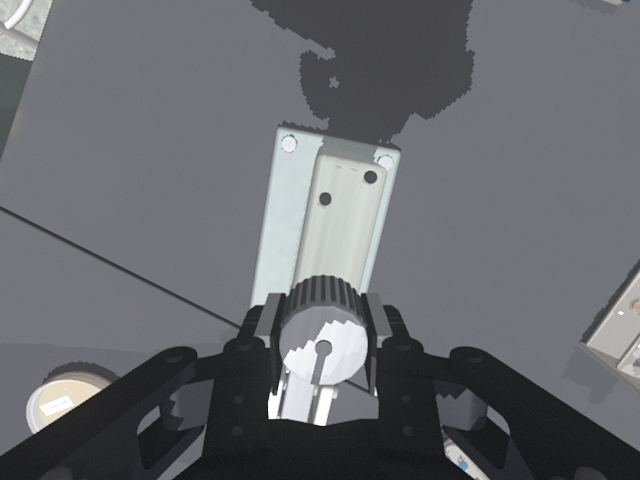

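The screw reads 89° open, still gripped. The top view shows the weight hanging at the hook at (277,241), and everything else is where it stood.

```bash
python3 -c "
from workcell import *
print(sign_off())"
```

```text
the job is handed in; nothing more can be done
None
```

The test weight is hanging by its stirrup on the lever's hook. I turned the stop screw clockwise about 121° until it seated, backed it off a quarter turn, and handed the job in still gripping the knob, at about 22 s.

**Last checks:**
- **Screw:** the line on the knob read about 0° when seated, with the turning moment rising to +0.35 and then +0.56 N·m. After the back-off it read 89°. The grip slipped by about 3° while pressing on the stop, so I took these angles from the line on the knob.
- **Weight:** the last top view shows it still on the hook, clear of the gripper. When I lowered it, the vertical force on the tool changed from −3.3 to +2.1 N at the height where the bar should seat, and it fell to about zero once I let go.
- **Other things:** the petri dish, beaker, timer, plain weight and the red and brown look-alikes look unmoved in the top view.

**What disagreed:** the fingertips turned out to be about 28 mm behind the reported TCP, not 8 mm ahead of it as stated. Because of that, my first grasp closed on air just above the stem without touching anything. I corrected the height from the camera images for both grasps.

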